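Click the kitchen radio's preset wheel to station three

TASK

Switch the kitchen radio on the ledge to its third preset station: lay a fingertip on the knurled wheel in the radio's top and roll it round by friction until it clicks into the position marked with three studs and stays there, then take the finger away. Do not pinch the wheel or bear down hard on it, do not lift, tip or shove the radio, and leave the other things on the ledge where they are.

Things in the scene. Friction and masses are not known exactly. Their poses are not given: they have to be found in the camera images.
- radio: White table radio, 80 mm deep (x) x 190 wide (y) x 100 high, 0.8 kg, loose on rubber feet on the ledge. Origin: middle of its underside; x from its cloth front to its back, y to the left as seen from its front (from the robot). On its flat top an aluminium bezel, 3 mm proud, 56 mm (x) x 64 mm (y), frames the wheel's slot; a thin aerial lies along the top's back edge.
- wheel_crown (a point): Top of the black knurled preset wheel, fixed to the radio (axes as the radio's, does not turn): x 0, y -45 mm, z 116 mm in the radio's frame. The wheel (ribbed, grippy) is a cylinder of radius 28 mm, width 18 mm, its axis along the radio's x, 28 mm below this point. It stands 13 mm out of the bezel; the exposed part is 47 mm long (y). A white line across the rim is its pointer.
- preset_wheel (a joint): Turn of the wheel, rad: 0 = one stud, 0.524 = two, 1.047 = three, 1.571 = four; end stops just beyond. Starts at rest at one or two. Grows as the rim's top is dragged to the radio's -y (right, seen from the front), 14.7 mm of rim a click. About 2 N along the rim (4 to 8 N down) starts it; let go past half-way it snaps on to the next, before that it springs back.
- three_studs (a point): Stud of the three-stud row nearest the wheel. Rows of 1, 2, 3 and 4 dark studs (4 mm wide) stand on the bezel in front (-x) of the wheel, at 20, 7, -7 and -20 mm along y from the crown, left to right seen from the front; each row runs along x. Seen from straight above, the wheel's white line is in line with the row that is set.
- ledge: Brushed aluminium ledge fixed to the white fridge's side, 180 mm (x) x 640 mm (y), 5 mm thick, with a lip 7 mm high along its front edge. Origin: middle of its upper face, about 60 mm above the worktop. The fridge behind it (from x 92 mm) has its top 40 mm above the ledge.
- tin_tall: Steel spice tin with flip-top lid, 52 mm across, 78 mm high, origin at the middle of its underside. Not to be moved.
- tin_short: Steel spice tin with flip-top lid, 52 mm across, 60 mm high, origin at the middle of its underside. Not to be moved.
- pen_cup: Yellow plastic pen cup, 68 mm across the rim, 92 mm high, with two pencils in it and a wooden clothespin clipped on its rim, reaching 145 mm; origin at the middle of its underside. Not to be moved.
- trivet: Green silicone trivet, 120 x 120 x 7 mm, lying on the ledge, origin at the middle of its underside. Not to be moved.

How it is judged:
By the outcome, as a careful person would: the job done as asked, in the order asked, and still so for the second after the job is handed in, with the robot touching nothing.
It also fails if it takes over 40 s, if anything falls off the work surface, if the arm or the gripper's body presses on something with over 40 N, if the wrist force passes 120 N, or if a joint passes its speed limit or range.

ROBOT

A 7-joint arm with a two-finger parallel gripper is mounted at the origin on the work surface. World frame = base frame: x ahead of the robot, y to its left, z up, the work surface at z = 0. Lengths are in m, angles in rad, forces in N, time in s.
With the tool pointing down it reaches from about 0.4 to 0.85 m from the base axis. Payload 10.4 kg.
Tool frame: the origin (TCP) lies midway between the tips of the shut fingers; the grasp point (between the pads) lies 19 mm behind it; z points along the fingers, y is the line along which they close (so a half turn about z gives the same grasp; the last joint's range is limited). The gripper opens to 87 mm and grips with 3 to 60 N. Pads are 19 mm wide; open, the fingers measure 117 mm over their backs; the gripper's body (75 mm by 190 mm) begins 51 mm behind the grasp point.
Start: joints at [-1.19, 0.332, -0.065, 1.46, 0.022, 1.35, -0.088], TCP at [0.246, 0.575, 0.223] pointing down, gripper open.
Joint ranges: [-2.6, 2.6], [-0.5, 2.12], [-1.47, 1.34], [0.16, 2.42], [-1.27, 4.41], [0.06, 2.06], [-2.6, 2.6]. Speed limits (rad/s): [2.22, 2.22, 2.79, 2.79, 3.14, 3.14, 3.14].

INTERFACE

Orientations are given as a unit quaternion [x, y, z, w].
In Python, from bench import r gives the robot as it stands.
- The arm moves only by the tool move_arm, never from a script. Its argument "targets" is a list of rows, each a list of 3 entries, a list of its own where there are three numbers: the shift along the tool's x, y, z in cm, then the turn, a rotation vector about the tool's x, y, z in rad, then the opening in per cent of the stroke, from 0 (shut) to 100 (fully open). In form: [[[x, y, z], [wx, wy, wz], gripper], ...]. A call has 1 to 20 rows; each row shifts and turns the commanded pose from where the row before left it, along the tool's axes as they then stand; what a row does not reach is not made up. A row lasts 1/8 s, in which the tool goes at most 62.5 mm and 10.7 degrees, less where a joint would pass 70% of its speed; a pose out of reach is approached as far as the arm can. A call with a gripper value outside its range is refused whole. The fingers move at their own pace and stop on an object; "grip_force" is the grip in N (left out, the last holds). Time passes only in rows, so rows that do not move let the fingers close. It gives the time, the measured TCP pose, the force, the opening and the grip force at its end, in the units of the state.
- r.read_state(): the state, without advancing time (a new reading comes with each control period).
- r.camera(name): name is "scene" or "top"; returns a dict with "image" (480x640x3 uint8, blue, green, red), "vertical_fov" (degrees; the focal length in pixels is half the picture's height over the tangent of half this angle, whatever the lens; pixels are square), "cx", "cy" (the principal point, pixels), "cam_to_world" (4x4, takes a point from camera to world coordinates). Camera axes: x right, y down, z forward; pixel columns grow to the right and rows downward; lengths in m; the calibration is good to about 2 mm. A picture is of the moment at which its call begins. There is no depth.
- r.close_job(): hands the job in; it is judged then, once.
The state is a dict: "time": time; "joint_positions": joint angles; "joint_vel": joint speeds; "joint_torque": joint torques, N m; "ee_pos": TCP position; "eef_rot": TCP orientation; "ft_force": force on the tool from outside, world axes, zero at the start; "torque": the same for the moment, N m; "width": finger opening in m; "grip_force": force on a finger pad.
Only numpy, scipy, OpenCV 4.12 (cv2) and the standard library are available. Lean on these libraries where they do the work, as an engineer would, in place of code of your own. Each camera call takes 0.05 s, during which the arm holds its last target. There are 200 camera calls.

## Working session

There is one attempt and no reset: what is moved stays moved. The work goes in short steps, Python scripts to look and compute and a tool call to move; the robot and the scene stay as the last step left them, time stands still between calls to the robot, and variables do not carry over. Pictures are saved under pics/ and viewed, at most 10 in all, crops included, and the job is handed in when it is done.

Besides the shell and the picture viewer there is one more tool, called by a JSON object that holds its "op" and its "data", one argument or row to a line. move_arm: Moves the arm, as the interface text tells. Its arguments: {"type":"object","properties":{"targets":{"type":"array"},"grip_force":{"type":"number"}},"required":["targets"]}

```bash
mkdir -p pics
python3 - <<'E'
from bench import r
import cv2,numpy as np
s=r.read_state();print({k:np.round(v,3).tolist() for k,v in s.items()})
for n in("scene","top"):
    c=r.camera(n);cv2.imwrite(f"pics/{n}0.png",c["image"]);print(n,c["vertical_fov"],c["cx"],c["cy"],np.round(c["cam_to_world"],4).tolist())
E
```

```text
{'time': 0.0, 'joint_positions': [-1.19, 0.333, -0.065, 1.461, 0.022, 1.35, -0.089], 'joint_vel': [-0.0, 0.0, 0.001, 0.001, -0.0, 0.002, -0.001], 'joint_torque': [-0.002, -62.326, 0.023, -38.99, -0.062, 0.04, 0.0], 'ee_pos': [0.245, 0.574, 0.222], 'eef_rot': [0.201, 0.98, -0.001, -0.0], 'ft_force': [-0.317, -0.498, 0.199], 'torque': [-0.003, -0.017, -0.02], 'grip_force': 0.0, 'width': 0.087}
scene 44.1064599610616 325.8008838353427 239.5327567518366 [[0.1027, 0.8129, -0.5733, 1.1976], [0.9947, -0.078, 0.0677, -0.0393], [0.0103, -0.5772, -0.8166, 1.0107], [0.0, 0.0, 0.0, 1.0]]
top 45.55635411869582 327.5849099564754 240.0766512819272 [[-0.0183, -0.9838, 0.1784, 0.4514], [-0.9996, 0.0144, -0.0228, 0.0634], [0.0199, -0.1788, -0.9837, 1.0926], [0.0, 0.0, 0.0, 1.0]]
```

View pics/scene0.png

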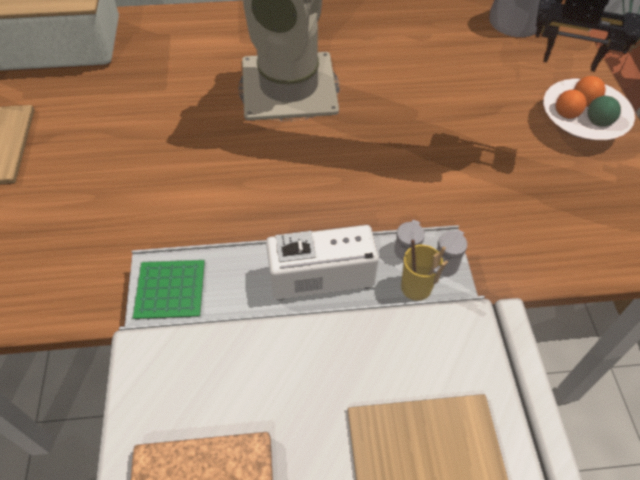

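View pics/top0.png

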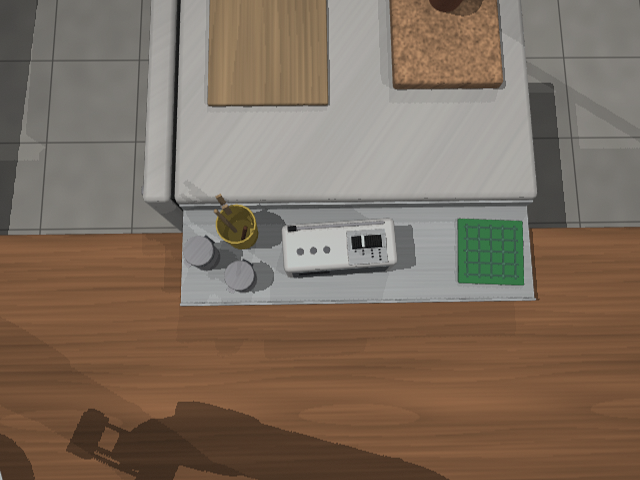

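The top view shows the radio at about (340,246), with its wheel and bezel at about (368,243). The pen cup and tins are to its left and the trivet is to its right. I'll take a closer crop and mask the radio.

```bash
cat > h.py <<'E'
import numpy as np,cv2
from bench import r
def ray(c,uv,z):
    f=240/np.tan(np.radians(c["vertical_fov"]/2));M=np.array(c["cam_to_world"])
    d=M[:3,:3]@np.array([(uv[0]-c["cx"])/f,(uv[1]-c["cy"])/f,1]);o=M[:3,3]
    return o+d*(z-o[2])/d[2]
def px(c,p):
    f=240/np.tan(np.radians(c["vertical_fov"]/2));M=np.array(c["cam_to_world"])
    q=M[:3,:3].T@(np.array(p)-M[:3,3]);return q[:2]/q[2]*f+[c["cx"],c["cy"]]
E
python3 - <<'E'
from h import *
c=r.camera("top");im=c["image"]
hsv=cv2.cvtColor(im,cv2.COLOR_BGR2HSV)
x0,y0=275,212
m=np.zeros((480,640),np.uint8);m[y0:285,x0:402]=(hsv[y0:285,x0:402,2]>222)*255
m=cv2.morphologyEx(m,cv2.MORPH_CLOSE,np.ones((25,25)))
cs=max(cv2.findContours(m,0,2)[0],key=cv2.contourArea)
R=cv2.minAreaRect(cs);B=cv2.boxPoints(R);print(R)
for b in B:print(b,ray(c,b,.16).round(4))
print("ctr",ray(c,R[0],.16))
k=im[212:282,278:402];cv2.imwrite("pics/crop.png",cv2.resize(k,None,fx=6,fy=6,interpolation=cv2.INTER_CUBIC))
# ledge corners
for b in[(181,304),(536,299),(181,205),(535,204)]:print("ledge",ray(c,b,.06).round(3))
d=r.camera("scene")
cv2.imwrite("pics/crop2.png",cv2.resize(d["image"][220:300,255:385],None,fx=6,fy=6,interpolation=cv2.INTER_CUBIC))
E
```

```text
Traceback (most recent call last):
ValueError: max() iterable argument is empty
```

Run:
```python
from h import *
c=r.camera("top");im=c["image"]
print(im[262,300],im[262,270],im[225,410],im[240,310])
x0,y0=275,212
g=im.min(2)
m=np.zeros((480,640),np.uint8);m[y0:285,x0:402]=(g[y0:285,x0:402]>200)*255
m=cv2.morphologyEx(m,cv2.MORPH_CLOSE,np.ones((25,25)))
k=im[212:282,278:402];cv2.imwrite("pics/crop.png",cv2.resize(k,None,fx=6,fy=6,interpolation=cv2.INTER_CUBIC))
d=r.camera("scene")
cv2.imwrite("pics/crop2.png",cv2.resize(d["image"][220:300,255:385],None,fx=6,fy=6,interpolation=cv2.INTER_CUBIC))
for b in[(181,304),(536,299),(181,205),(535,204)]:print("ledge",ray(c,b,.06).round(3))
cs=max(cv2.findContours(m,0,2)[0],key=cv2.contourArea)
R=cv2.minAreaRect(cs);B=cv2.boxPoints(R);print(R)
for b in B:print(b,ray(c,b,.16).round(4))
print("ctr",ray(c,R[0],.16))
```

```text
[192 195 191] [149 149 147] [99 98 97] [189 192 190]
ledge [0.526 0.304 0.06 ]
ledge [ 0.524 -0.337  0.06 ]
ledge [0.709 0.309 0.06 ]
ledge [ 0.702 -0.35   0.06 ]
((362.5, 241.0), (8.0, 1.0), 90.0)
[362. 237.] [ 0.6249 -0.0156  0.16  ]
[363. 237.] [ 0.6249 -0.0173  0.16  ]
[363. 245.] [ 0.6114 -0.0169  0.16  ]
[362. 245.] [ 0.6114 -0.0152  0.16  ]
ctr [ 0.6181371  -0.01622873  0.16      ]
```

View pics/crop.png

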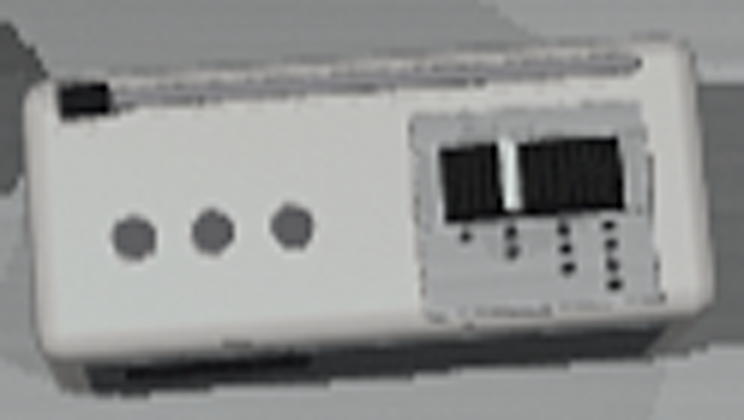

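View pics/crop2.png

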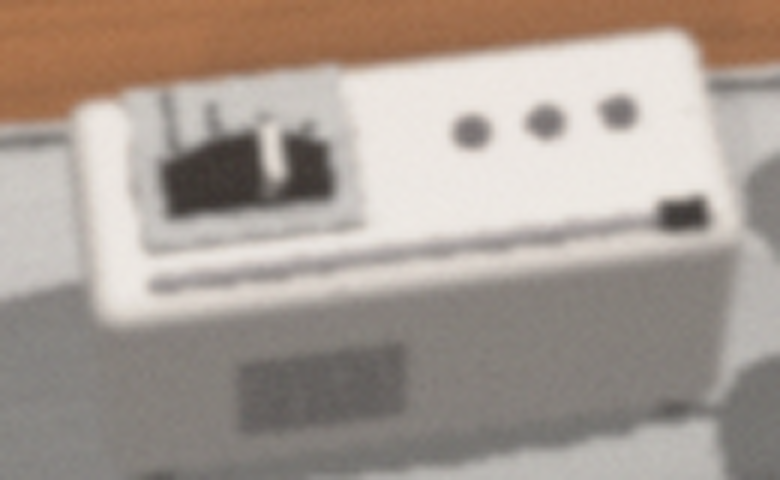

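The wheel's white line is in line with the two-stud row, so it starts at two and needs one click to the radio's -y. Next I'll compute the yaw and the crown position.

Run:
```python
from h import *
c=r.camera("top");d=r.camera("scene")
T=lambda u,v:(u/6+278-.42,v/6+212-.42)
S=lambda u,v:(u/6+255-.42,v/6+220-.42)
q=[(440,150),(612,138),(625,208),(447,222)]
P=np.array([ray(c,T(*a),.17) for a in q]);print("wheel",P.round(4).tolist(),P.mean(0))
for n,a,b,z in[("bezelback",(410,115),(640,100),.163),("bezelfront",(425,320),(662,300),.163),("knobs",(134,238),(292,226),.16),("aerial",(110,97),(640,63),.16),("wheel b",q[0],q[1],.17),("wheel f",q[3],q[2],.17)]:
    A=ray(c,T(*a),z);B=ray(c,T(*b),z);v=A-B;print(n,A.round(4),B.round(4),"len",np.linalg.norm(v).round(4),"yaw",np.degrees(np.arctan2(-v[0],v[1])).round(1))
# two view triangulation: mid knob and bezel corners
def tri(a,b):
    zs=np.linspace(.1,.25,301);e=[np.linalg.norm(ray(c,a,z)-ray(d,b,z)) for z in zs];i=np.argmin(e);return ((ray(c,a,zs[i])+ray(d,b,zs[i]))/2).round(4),round(min(e),4)
print("knob L",tri(T(134,238),S(618,111)),"M",tri(T(212,232),S(545,122)),"R",tri(T(292,226),S(472,132)))
print("line mid",tri(T(509,173),S(270,158)))
```

```text
wheel [[0.624, 0.0035, 0.17], [0.6267, -0.0439, 0.17], [0.6071, -0.0467, 0.17], [0.604, 0.0021, 0.17]] [ 0.61545341 -0.02125804  0.17      ]
bezelback [0.6353 0.0111 0.163 ] [ 0.6386 -0.0528  0.163 ] len 0.064 yaw 3.0
bezelfront [0.5781 0.0083 0.163 ] [ 0.5826 -0.0568  0.163 ] len 0.0654 yaw 4.0
knobs [0.6025 0.0878 0.16  ] [0.6052 0.0442 0.16  ] len 0.0436 yaw 3.5
aerial [0.6422 0.094  0.16  ] [ 0.6497 -0.0536  0.16  ] len 0.1478 yaw 2.9
wheel b [0.624  0.0035 0.17  ] [ 0.6267 -0.0439  0.17  ] len 0.0474 yaw 3.2
wheel f [0.604  0.0021 0.17  ] [ 0.6071 -0.0467  0.17  ] len 0.0489 yaw 3.7
knob L (array([0.6025, 0.0876, 0.16  ]), np.float64(0.0004)) M (array([0.6039, 0.066 , 0.159 ]), np.float64(0.0007)) R (array([0.6053, 0.0441, 0.159 ]), np.float64(0.0003))
line mid (array([ 0.6171, -0.0156,  0.171 ]), np.float64(0.0008))
```

The measured lengths match the given sizes: slot 47 mm, bezel 64 mm, top at z 0.16. The crown is at about (0.615, -0.0215, 0.176), with yaw about 3.4°. I'll put the tool's y along the radio's x, so the drag is along the tool's -x.

{"op": "move_arm", "data": {
  "targets": [
    [[0,0,-1.2],[0,0,0.1845],0],
    [[0,0,-1.2],[0,0,0.1845],0],
    [[0,0,-1.2],[0,0,0.1845],0],
    [[0,0,-1.2],[0,0,0.1845],0],
    [[0,0,-1.2],[0,0,0.1845],0],
    [[0,0,-1],[0,0,0.1845],0],
    [[-4.35,2.38,0],[0,0,0],0],
    [[-4.35,2.38,0],[0,0,0],0],
    [[-4.35,2.38,0],[0,0,0],0],
    [[-4.35,2.38,0],[0,0,0],0],
    [[-4.35,2.38,0],[0,0,0],0],
    [[-4.35,2.38,0],[0,0,0],0],
    [[-4.35,2.38,0],[0,0,0],0],
    [[-4.35,2.38,0],[0,0,0],0],
    [[-4.35,2.38,0],[0,0,0],0],
    [[-4.35,2.38,0],[0,0,0],0],
    [[-4.35,2.38,0],[0,0,0],0],
    [[-4.35,2.38,0],[0,0,0],0],
    [[-4.35,2.38,0],[0,0,0],0],
    [[-4.35,2.38,0],[0,0,0],0]
  ],
  "grip_force": 15
}}

```text
time: 2.85
ee_pos: [0.6154, -0.0143, 0.2927]
eef_rot: [0.685, 0.728, 0.0, 0.0]
ft_force: [-0.2, 1.0, 0.2]
width: 0.0005
grip_force: 0.0
```

{"op": "move_arm", "data": {
  "targets": [
    [[0,0,0],[0,0,0],0],
    [[0,0,0],[0,0,0],0]
  ]
}}

```text
time: 3.1
ee_pos: [0.6146, -0.0126, 0.2923]
eef_rot: [0.686, 0.728, 0.0, -0.0]
ft_force: [-0.1, 0.7, 0.1]
width: 0.0002
grip_force: 0.0
```

{"op": "move_arm", "data": {
  "targets": [
    [[-0.2,0,2.5],[0,0,0],0],
    [[0,0,2.5],[0,0,0],0],
    [[0,0,2.5],[0,0,0],0],
    [[0,0,2],[0,0,0],0],
    [[0,0,0.5],[0,0,0],0],
    [[0,0,0],[0,0,0],0]
  ]
}}

```text
time: 3.85
ee_pos: [0.6148, -0.0142, 0.1931]
eef_rot: [0.685, 0.728, 0.0, -0.0]
ft_force: [0.3, 0.5, 0.6]
width: 0.0003
grip_force: 0.0
```

Run:
```python
from h import *
s=r.read_state();print(s["ee_pos"],s["ft_force"])
o=[]
for n,b in(("scene",(215,300,250,350)),("top",(205,280,310,410))):
    c=r.camera(n);u=px(c,s["ee_pos"]);w=px(c,[.615,-.0215,.176]);print(n,"tcp",u,"crown",w)
    k=cv2.resize(c["image"][b[0]:b[0]+75,b[2]:b[2]+100],(760,570),interpolation=cv2.INTER_CUBIC)
    for p,col in((u,(0,0,255)),(w,(0,255,0))):cv2.circle(k,tuple(int(t) for t in((p-[b[2],b[0]]+.5)*7.6)),4,col,-1)
    o.append(cv2.resize(k,(400,300)))
cv2.imwrite("pics/near.png",np.hstack(o))
```

```text
[ 0.61480855 -0.01421481  0.19305585] [0.3320794  0.45415694 0.62172531]
scene tcp [300.17727975 237.31260536] crown [296.19979871 243.49922592]
top tcp [362.955666   239.40673931] crown [366.56411078 241.10766337]
```

View pics/near.png

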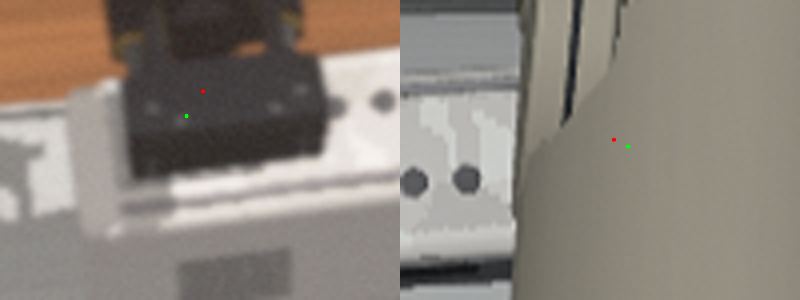

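The hand hides the wheel in both views, so I'll find the contact by force.

{"op": "move_arm", "data": {
  "targets": [
    [[0,0,0.7],[0,0,0],0],
    [[0,0,0.5],[0,0,0],0],
    [[0,0,0],[0,0,0],0]
  ]
}}

```text
time: 4.32
ee_pos: [0.6145, -0.0151, 0.18]
eef_rot: [0.686, 0.728, -0.0, -0.0]
ft_force: [-0.6, 0.3, -0.5]
width: 0.0006
grip_force: 0.0
```

{"op": "move_arm", "data": {
  "targets": [
    [[0,0,0.2],[0,0,0],0],
    [[0,0,0],[0,0,0],0]
  ]
}}

```text
time: 4.58
ee_pos: [0.6148, -0.0151, 0.1785]
eef_rot: [0.686, 0.728, 0.0, -0.0]
ft_force: [-0.2, 0.6, -0.5]
width: 0.0007
grip_force: 0.0
```

{"op": "move_arm", "data": {
  "targets": [
    [[0,0,0.1],[0,0,0],0],
    [[0,0,0],[0,0,0],0]
  ]
}}

```text
time: 4.82
ee_pos: [0.6148, -0.0152, 0.1775]
eef_rot: [0.686, 0.728, 0.0, -0.0]
ft_force: [-0.7, 0.0, -0.0]
width: 0.0005
grip_force: 0.0
```

{"op": "move_arm", "data": {
  "targets": [
    [[0,0,0.1],[0,0,0],0],
    [[0,0,0],[0,0,0],0]
  ]
}}

```text
time: 5.08
ee_pos: [0.6148, -0.0152, 0.1766]
eef_rot: [0.686, 0.728, 0.0, 0.0]
ft_force: [0.4, 0.8, 0.9]
width: 0.0004
grip_force: 0.1
```

{"op": "move_arm", "data": {
  "targets": [
    [[0,0,0.05],[0,0,0],0],
    [[0,0,0],[0,0,0],0]
  ]
}}

```text
time: 5.32
ee_pos: [0.6149, -0.0151, 0.1763]
eef_rot: [0.686, 0.728, 0.0, 0.0]
ft_force: [0.2, 0.4, 2.3]
width: 0.0005
grip_force: 1.5
```

{"op": "move_arm", "data": {
  "targets": [
    [[0,0,0.05],[0,0,0],0],
    [[0,0,0],[0,0,0],0]
  ]
}}

```text
time: 5.58
ee_pos: [0.615, -0.0152, 0.1762]
eef_rot: [0.686, 0.728, 0.0, 0.0]
ft_force: [-1.4, 0.4, 6.6]
width: 0.0005
grip_force: 3.2
```

In contact at z 0.176 with about 6 N down. I'll drag gently to -y.

{"op": "move_arm", "data": {
  "targets": [
    [[-0.1,0,0],[0,0,0],0],
    [[-0.1,0,0],[0,0,0],0],
    [[-0.1,0,0],[0,0,0],0],
    [[-0.1,0,0],[0,0,0],0]
  ]
}}

```text
time: 6.08
ee_pos: [0.6153, -0.0188, 0.1762]
eef_rot: [0.685, 0.728, 0.001, 0.0]
ft_force: [-2.4, 1.6, 5.8]
width: 0.0005
grip_force: 3.4
```

{"op": "move_arm", "data": {
  "targets": [
    [[-0.1,0,0],[0,0,0],0],
    [[-0.1,0,0],[0,0,0],0],
    [[-0.1,0,0],[0,0,0],0]
  ]
}}

```text
time: 6.45
ee_pos: [0.6155, -0.022, 0.1762]
eef_rot: [0.686, 0.728, 0.0, 0.0]
ft_force: [-1.4, 1.6, 6.9]
width: 0.0005
grip_force: 3.3
```

{"op": "move_arm", "data": {
  "targets": [
    [[-0.1,0,0],[0,0,0],0],
    [[-0.1,0,0],[0,0,0],0],
    [[-0.1,0,0],[0,0,0],0]
  ]
}}

```text
time: 6.82
ee_pos: [0.6157, -0.0253, 0.1762]
eef_rot: [0.686, 0.728, 0.0, 0.0]
ft_force: [-1.6, -0.4, 7.4]
width: 0.0004
grip_force: 3.2
```

{"op": "move_arm", "data": {
  "targets": [
    [[-0.1,0,0],[0,0,0],0],
    [[-0.1,0,0],[0,0,0],0],
    [[-0.1,0,0],[0,0,0],0]
  ]
}}

```text
time: 7.2
ee_pos: [0.6159, -0.0285, 0.1762]
eef_rot: [0.686, 0.728, 0.0, 0.0]
ft_force: [-1.6, -0.4, 5.7]
width: 0.0004
grip_force: 3.0
```

The lateral force changed sign, so the wheel is past half-way after 13 mm. I'll lift straight up and retreat toward the robot for a look.

{"op": "move_arm", "data": {
  "targets": [
    [[0,0,-0.3],[0,0,0],0],
    [[0,0,-1.5],[0,0,0],0],
    [[0,0,-3],[0,0,0],0],
    [[0,0,-3],[0,0,0],0],
    [[0,0,-3],[0,0,0],0],
    [[-4,0,-2],[0,0,0],0],
    [[-5,0,0],[0,0,0],0],
    [[-5,0,0],[0,0,0],0],
    [[-5,0,0],[0,0,0],0],
    [[-5,0,0],[0,0,0],0],
    [[-5,0,0],[0,0,0],0],
    [[-4,0,0],[0,0,0],0],
    [[0,0,0],[0,0,0],0]
  ]
}}

```text
time: 8.82
ee_pos: [0.6336, -0.3615, 0.3033]
eef_rot: [0.687, 0.726, -0.001, -0.0]
ft_force: [0.2, 0.5, 0.3]
width: 0.0005
grip_force: 0.0
```

Run:
```python
from h import *
c=r.camera("top")
cv2.imwrite("pics/after.png",cv2.resize(c["image"][212:282,278:402],None,fx=6,fy=6,interpolation=cv2.INTER_CUBIC))
s=r.read_state();print(s["time"],s["ee_pos"],s["ft_force"])
```

```text
8.875 [ 0.63470572 -0.35906712  0.30362667] [ 0.0882465   1.25564237 -0.24607424]
```

View pics/after.png

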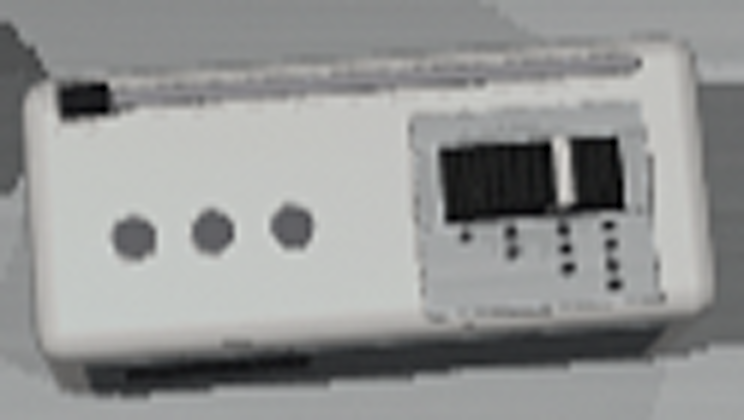

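The white line (crop x ≈ 563) is in line with the three-stud row, and the radio sits where it did before.

```bash
python3 -c "
from bench import r
print(r.close_job())"
```

```text
the job is handed in; nothing more can be done
None
```

The radio is set to its third preset: after the finger was lifted, the wheel's line stayed at the three-stud row, the radio hadn't moved, nothing else on the ledge was touched, and the job is handed in.

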